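# Pull the dust extractor's filter cassette and hold it over the dust tray

## Robot

A 6-joint arm with a two-finger parallel gripper is mounted at the origin on the work surface. World frame = base frame: x ahead of the robot, y to its left, z up, the work surface at z = 0. Lengths are in m, angles in degrees, forces in N, time in s.
With the tool pointing down it reaches from about 0.25 to 0.725 m from the base axis. Payload 9.7 kg.
Tool frame: the origin (TCP) lies midway between the tips of the shut fingers; the grasp point (between the pads) lies 19 mm behind it (grip_point_offset is the distance from the TCP to the grasp point, in m); y points along the fingers, z is the direction in which the jaws open and shut, and the axes are right-handed (so a half turn about y gives the same grasp; the last joint's range is limited). The gripper opens to 85 mm and grips with 20 to 120 N. Pads are 22 mm wide; open, the fingers measure 114 mm over their backs; the gripper's body (76 mm by 85 mm) begins 54 mm behind the grasp point. The pads swing forward as they close: fully open they stand 13 mm farther back than shut.
Start: joints at [-66.807, 4.979, 10.078, 95.1, 0, 90], TCP at [0.217, -0.506, 0.231] pointing down, gripper open.
Joint ranges: [-179.16, 179.16], [-48.56, 103.87], [-65.8, 70.77], [-126.05, 130.52], [-82.76, 87.17], [-180, 180]. Speed limits (degrees/s): [127.2, 127.2, 147.25, 180, 180, 180].

## Interface

Orientations are given as [roll, pitch, yaw] about the fixed x, y, z axes, in that order (R = Rz(yaw) Ry(pitch) Rx(roll)).
In Python, from workcell import get_obs, camera, job_done, grip_point_offset gives the robot as it stands.
- The arm moves only by the tool move_arm, never from a script. Its argument "deltas" is a list that holds one entry, the list of rows, each a list of 4 numbers: the shift along the tool's x, y, z in m, then the turn about the tool's y in degrees. A call has 1 to 5 rows; each row is the pose to reach, as a shift and turn from the pose commanded when the call began, along the tool's axes at that moment; what a row does not reach only later rows make up. A row lasts 1/10 s, in which the tool goes at most 50 mm and 8.59 degrees, less where a joint would pass 70% of its speed; a pose out of reach is approached as far as the arm can. A call with a gripper value outside its range is refused whole. "claw" is the finger opening in m, from 0 to 0.0854, set as the call begins (left out, the last holds). The fingers move at their own pace and stop on an object; "newtons" is the grip in N (left out, the last holds). Time passes only in rows, so rows that repeat a pose let the fingers close. It gives the time, the measured TCP pose, the force and the opening at its end, in the units of the state.
- get_obs(): the state, without advancing time (a new reading comes with each control period).
- camera(name): name is "scene" or "top" or "wrist"; returns a dict with "color" (400x640x3 uint8, blue, green, red), "range_z" (400x640 float32, m along the optical axis (not along the pixel's ray), 0 where there is no reading), "fx", "fy", "cx", "cy" (pixels), "T" (4x4, takes a point from camera to world coordinates). Camera axes: x right, y down, z forward; pixel columns grow to the right and rows downward; lengths in m; the calibration is good to about 2 mm. A picture is of the moment at which its call begins.
- job_done(): hands the job in, once; it reports no verdict.
The state is a dict: "time": time; "q": joint angles; "qd": joint speeds; "joint_efforts": joint torques, N m; "ee_pos": TCP position; "tcp_rot": TCP orientation; "wrist_force": force on the tool from outside, world axes, zero at the start; "torque": the same for the moment, N m; "opening": finger opening in m.
Only numpy, scipy, OpenCV 4.12 (cv2) and the standard library are available. Lean on these libraries where they do the work, as an engineer would, in place of code of your own. Each camera call takes 0.05 s, during which the arm holds its last target. There are 200 camera calls.

## Task

The dust extractor's filter needs brushing off: swing its locking lever right up, then lift the filter flap and fold it back until it stands open, upright or beyond, without forcing it against the lever. Draw the pleated filter cassette straight up out of the well, carry it level to the steel dust tray, and finish while still holding it there, level, still and touching nothing else, over the middle of the tray with its underside about 100 mm above the bench. Leave the lever up, the flap open and everything else on the bench and the extractor where it is.

Things in the scene. Friction and masses are not known exactly. Their poses are not given: they have to be found in the camera images.
- extractor: compact dust extractor, fixed. Origin: on the bench under the middle of its filter well; x to its back (away from the robot), y to its left (lever's side), z up. Reaches x -115 to 235, y -118 to 118 mm. Deck 160 mm above the bench; well in it 90 (x) by 118 (y) mm, floor 83 mm above the bench. Motor housing x 112 to 232, y -95 to 95, 215 mm high; handle on it to 239 mm
- latch (a joint): locking lever on the deck at the flap's left edge, near the robot's side: 0 = lying across the flap (towards -y of the extractor) and holding it shut, grows as its free end is raised, to 2.2 rad (leaning over to +y, clear of the flap). Starts at 0 to 0.06 rad. Stiff pivot (0.16 N m): stays where it is left, about 3 N at the grip. Upright it reaches 255 mm above the bench
- latch_pivot (a point): lever's pivot, at (-52, 82, 176) mm in the extractor's frame; the lever turns about the extractor's x axis (its own axis lies along x), between two lugs 28 mm across that reach 186 mm above the bench
- latch_grip (a point): where to pinch the lever: in its bare-metal paddle, 12 mm thick along the extractor's x, 46 mm long, 26 tall; this point is 16 mm above its lower edge, 26 mm above the shut flap. Lying (0 rad) it is at (-52, 30, 192) mm in the extractor's frame: 52 mm to -y and 16 mm above the pivot. Moves with the lever
- flap (a joint): black filter flap in the grey deck: 0 = shut, grows as its near edge is lifted, to 1.83 rad (leaning back); 1.57 is upright. Friction hinge (0.17 N m): it stays at whatever angle it is left, about 3 N at the grip to lift. Upright it reaches 281 mm above the bench
- flap_hinge (a point): middle of the flap's hinge line, at (56, 0, 163) mm in the extractor's frame; the hinge runs along the extractor's y, at the edge away from the robot. The flap is a plate 114 mm (x) by 134 mm (y), 6 mm thick, lying on the deck, from 4 to 118 mm in front of the hinge
- flap_grip (a point): where to pinch the flap: in its grey upright fin near its front edge, 10 mm thick (extractor's y), 36 mm long (x), standing 30 mm above the flap; this point is 22 mm above the flap's face. Shut, it is at (-34, -22, 188) mm in the extractor's frame: 90 mm in front of and 25 mm above the hinge line. Moves with the flap
- cassette: pleated filter cassette in the well under the flap, loose, black frame with paper pleats, 84 mm (x) by 112 mm (y) by 42 mm tall plus the grip fin, 0.18 to 0.35 kg. Origin: middle of its underside, z up. It starts level on the well's floor with its axes along the extractor's, 3 mm clear all round, and is drawn straight up
- cassette_grip (a point): where to pinch the cassette: in the upright black fin on the middle of its top, 10 mm thick (cassette's y), 44 mm long (x), 30 mm tall; this point is 64 mm above the cassette's underside, 22 mm above its top face, 8 mm below the fin's top (13 mm below the deck while seated)
- tray: shallow open steel dust tray, fixed, 200 mm (x) by 260 mm (y), 30 mm tall, 4 mm walls. Origin: middle of its underside on the bench. It stands to one side of the extractor, left or right
- brush: bystander: wooden bench brush 240 mm long (y), 45 wide, 52 tall, loose, in front of the tray on the robot's side; origin under it on the bench
- offcut: bystander: pine offcut 50 by 130 by 22 mm, loose, behind the tray; origin under its middle
- tape: bystander: tape measure 80 by 36 by 62 mm, loose, lying on the extractor's motor housing; origin under its middle
- mug: bystander: white mug, 82 mm across, 92 tall, loose, at the bench's left; origin under its middle
- glue: bystander: white glue bottle, 64 mm across, 170 tall, loose, at the bench's right; origin under its middle
- chisel: bystander: chisel 250 mm long, 28 mm tall, loose, at the bench's left; origin under it
- square: bystander: try square 180 by 120 mm, 22 tall, loose, at the bench's right; origin under its wooden stock
- bench: wooden workbench, its top at z = 0

How it is judged (in metres and radians):
On the way, in this order (a step that is already met when the one before it is completed fails the run):
1. the locking lever is raised well clear (over 1.2 rad) while the flap is still shut (value of joint latch above 1.2 rad and value of joint flap below 0.1 rad), for 0.1 s.
2. the flap is folded back (over 1.35 rad) with the cassette still in the well (value of joint latch above 1.2 rad and value of joint flap above 1.35 rad and z of cassette in the frame of extractor below 0.11 m), for 0.1 s.
3. the cassette is drawn up out of the well in the gripper, its underside over the deck (contact force between the fingers and cassette above 1 N and value of joint flap above 1.35 rad and z of cassette in the frame of extractor above 0.162 m), for 0.1 s.
At the end, for the whole second after the job is handed in: cassette held in the fingers, still, level within 0.2 rad, its middle within 45 mm of the tray's middle (seen from above), underside 60 to 180 mm above the bench, touching no tray, bench, extractor, brush or offcut; lever over 1.2 rad, flap over 1.35 rad (contact force between the fingers and cassette above 1 N and value of joint latch above 1.2 rad and value of joint flap above 1.35 rad and horizontal distance between cassette and tray below 0.045 m and height (world z) of cassette between 0.06 and 0.18 m and angle between cassette's own z axis and vertical below 0.2 rad and linear speed of cassette below 0.03 m/s and contact force between cassette and tray below 0.05 N and contact force between cassette and extractor below 0.05 N and contact force between cassette and bench below 0.05 N and contact force between cassette and brush below 0.05 N and contact force between cassette and offcut below 0.05 N); the arm keeps its last pose, push and grip.
It fails at once if the flap is forced up (over 0.1 rad) before the lever is clear of it (under 1.0 rad) (value of joint flap above 0.1 rad and value of joint latch below 1 rad).
It fails at once if the cassette is tipped more than 0.5 rad, spilling its dust (angle between cassette's own z axis and vertical above 0.5 rad).
It fails at once if a bystander is moved by more than 30 mm (distance of any of brush, offcut, tape, mug, glue, chisel, square from where it was at the start of the episode above 0.03 m).
It also fails if it takes over 69 s, if anything falls off the work surface, if the arm or the gripper's body presses on something with over 40 N, if the wrist force passes 120 N, or if a joint passes its speed limit or range.

## Working session

There is one attempt and no reset: what is moved stays moved. The work goes in short steps, Python scripts to look and compute and a tool call to move; the robot and the scene stay as the last step left them, time stands still between calls to the robot, and variables do not carry over. Pictures are saved under pics/ and viewed, about 8 in all and at most 12, crops included, and the job is handed in when it is done.

Besides the shell and the picture viewer there is one more tool, called after "Request:" by a JSON object that holds its "op" and its "data", one argument or row to a line. move_arm: Moves the arm, as the interface text tells. Its arguments: {"type":"object","properties":{"deltas":{"type":"array"},"claw":{"type":"number"},"newtons":{"type":"number"}},"required":["deltas"]}

```bash
mkdir -p pics; ls; cat > h.py <<'E'
import numpy as np,cv2
from workcell import *
def px(c,u,v,r=1):
    z=c["range_z"][v-r:v+r+1,u-r:u+r+1]; z=np.median(z[z>0])
    return (c["T"]@[(u-c["cx"])*z/c["fx"],(v-c["cy"])*z/c["fy"],z,1])[:3]
def cloud(c):
    z=c["range_z"]; v,u=np.indices(z.shape)
    P=np.stack([(u-c["cx"])*z/c["fx"],(v-c["cy"])*z/c["fy"],z],-1)
    return P@c["T"][:3,:3].T+c["T"][:3,3]
E
python3 - <<'E'
from h import *
print(get_obs(),grip_point_offset)
for n in("top","scene"):
    c=camera(n);cv2.imwrite(f"pics/{n}0.png",c["color"]);np.savez(f"{n}0.npz",**c);print(np.round(c["T"],3),c["fx"])
E
```

```text
pics
{'time': 0.0, 'q': array([-6.68068478e+01,  5.01194959e+00,  1.00352801e+01,  9.50998778e+01,
        3.70397454e-04,  9.00000811e+01]), 'qd': array([-0.01230297,  0.01096672,  0.05555734,  0.03221507, -0.04237539,
       -0.01147866]), 'joint_efforts': array([-7.85694665e-04, -5.20391321e+01,  4.64799857e+01,  1.65541435e-02,
       -8.16596480e-05, -1.59647237e-05]), 'ee_pos': array([ 0.21652042, -0.5053421 ,  0.23058232]), 'tcp_rot': array([-9.00765473e+01,  3.70288739e-04, -1.56806929e+02]), 'wrist_force': array([5.22061487e-01, 7.12702637e-01, 2.29755655e-04]), 'torque': array([-0.02803179,  0.00022962, -0.03901125]), 'opening': 0.08536363155461783} 0.0187
[[-0.02  -0.995  0.098  0.395]
 [-1.     0.021  0.009 -0.026]
 [-0.011 -0.098 -0.995  1.75 ]
 [ 0.     0.     0.     1.   ]] 503.55049811749245
[[-0.571  0.686 -0.45   1.24 ]
 [ 0.821  0.481 -0.307  0.448]
 [ 0.006 -0.545 -0.838  1.401]
 [ 0.     0.     0.     1.   ]] 486.6195506093258
```

View pics/top0.png

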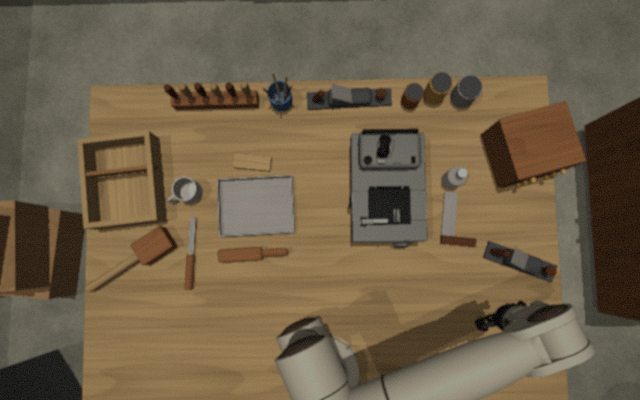

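View pics/scene0.png

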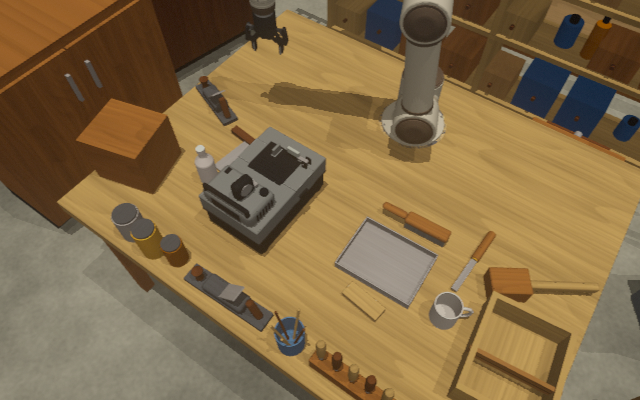

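```bash
cat > m.py <<'E'
from h import *
c=dict(np.load("top0.npz"));P=cloud(c)
def rect(zlo,zhi,x0,x1,y0,y1,name):
    m=(P[...,2]>zlo)&(P[...,2]<zhi)&(P[...,0]>x0)&(P[...,0]<x1)&(P[...,1]>y0)&(P[...,1]<y1)
    n,l,s,_=cv2.connectedComponentsWithStats(m.astype(np.uint8))
    for i in range(1,n):
        if s[i,4]<150: continue
        q=P[l==i]; r=cv2.minAreaRect((q[:,:2]*1000).astype(np.float32)); print(name,s[i],np.round(r[0],1),np.round(r[1],1),round(r[2],2),np.round(np.median(q[:,2]),4))
rect(.20,.23,.2,1,-.5,.5,"housing")
rect(.15,.175,.2,1,-.5,.5,"deck")
rect(.016,.04,.1,1,-.7,.7,"low")
E
python3 m.py
```

```text
housing [ 358  131   63   38 1803] [ 714.8 -222.3] [193.4 114.2] 88.69 0.2145
deck [ 351  133   77  110 5583] [ 606.  -222.1] [237.1 348.1] 89.42 0.1614
low [342  88  50  20 184] [ 920.2 -180.3] [ 58.9 181.3] 20.49 0.0201
low [307  91  36  19 196] [937.5 -23.3] [ 61.7 123.2] 0.55 0.0197
low [174  94  85  16 185] [918.6 353.9] [ 42.2 299.6] 7.94 0.0272
low [156 136  10  86 194] [669.5 550.7] [298.6   8. ] 6.25 0.028
low [118 141  29  27 347] [756.2 652.7] [82.3 97.3] 4.73 0.0193
low [233 153  38  19 491] [721.3 235.2] [130.   52.6] 82.73 0.0229
low [117 173  34  47 695] [614.  648.4] [154.8 114.9] 4.39 0.0188
low [217 175  76  62 305] [568. 222.] [200.7 260.9] 1.9 0.0289
low [440 231  37  17 293] [ 441.1 -471.9] [122.3  47.2] 82.83 0.0228
low [185 249  10  42 303] [354.2 450.7] [ 28.9 140. ] 86.67 0.0249
```

The top view shows the extractor (deck centre near pixel (388,190)) with the lever at about (375,221) and the fin at (398,215). The tray is on the left at (257,206), and the brush, offcut, mug and chisel stand around it. The scene view shows the same layout.

```bash
cat >> h.py <<'E'
from scipy.spatial.transform import Rotation as Ro
def plan(pts,yaw=None):
    """pts world TCP targets (one per row), yaw=final world angle of tool z (jaw axis), tool down"""
    o=get_obs(); R=Ro.from_euler("xyz",o["tcp_rot"],degrees=True).as_matrix(); p=o["ee_pos"]
    j=np.degrees(np.arctan2(R[1,2],R[0,2])); t=0 if yaw is None else -((yaw-j+90)%180-90)
    print("pos",np.round(p,4),"jaw",round(j,2),"F",np.round(o["wrist_force"],1),"open",round(o["opening"],4),"t",o["time"],"total turn",round(t,1))
    for q in pts: print(np.round(R.T@(np.array(q)-p),4).tolist())
E
python3 - <<'E'
from h import *
plan([[.2165,-.505,.28],[.24,-.47,.32],[.27,-.44,.36],[.30,-.40,.38],[.33,-.37,.40],[.49,-.2,.40]],0)
E
```

```text
pos [ 0.2165 -0.5054  0.2307] jaw -66.8 F [ 0.7  0.3 -0.2] open 0.0855 t 0.1 total turn -66.8
[-0.0001, -0.0493, -0.0004]
[-0.0355, -0.0893, -0.0234]
[-0.0749, -0.1293, -0.0392]
[-0.1182, -0.1493, -0.0642]
[-0.1576, -0.1693, -0.0799]
[-0.3716, -0.1691, -0.1732]
```

Request:
{"op": "move_arm", "data": {
  "deltas": [
    [[0,-0.045,0,0],[-0.035,-0.08,-0.02,-8],[-0.07,-0.115,-0.035,-16],[-0.11,-0.14,-0.055,-24],[-0.15,-0.165,-0.075,-32]]
  ],
  "claw": 0.05
}}

```text
time: 0.6
ee_pos: [0.3213, -0.3813, 0.3936]
tcp_rot: [-90.0, -0.0, -124.5]
wrist_force: [0.1, 0.4, 0.1]
opening: 0.0499
```

```bash
python3 - <<'E'
from h import *
plan([[.46,-.2,.40]],0)
E
```

```text
pos [ 0.3213 -0.3813  0.3936] jaw -34.53 F [0.1 0.4 0.1] open 0.0499 t 0.6 total turn -34.5
[-0.228, -0.0064, 0.0115]
```

Request:
{"op": "move_arm", "data": {
  "deltas": [
    [[-0.046,-0.001,0.002,-7],[-0.092,-0.003,0.004,-14],[-0.138,-0.004,0.007,-21],[-0.184,-0.005,0.01,-28],[-0.228,-0.006,0.0115,-34.5]]
  ]
}}

```text
time: 1.1
ee_pos: [0.4613, -0.2001, 0.3984]
tcp_rot: [-90.0, 0.0, -90.0]
wrist_force: [0.4, -0.7, -0.5]
opening: 0.0498
```

```bash
python3 - <<'E'
from h import *
c=camera("wrist");cv2.imwrite("pics/w1.png",c["color"]);np.savez("w1.npz",**c);print(np.round(c["T"],3),c["fx"]);plan([])
E
```

```text
[[ 1.    -0.    -0.001  0.461]
 [-0.    -0.962 -0.273 -0.13 ]
 [-0.001  0.273 -0.962  0.54 ]
 [ 0.     0.     0.     1.   ]] 359.8681943110017
pos [ 0.4642 -0.196   0.3978] jaw 0.56 F [2.3 1.6 0.2] open 0.0502 t 1.15 total turn 0
```

View pics/w1.png

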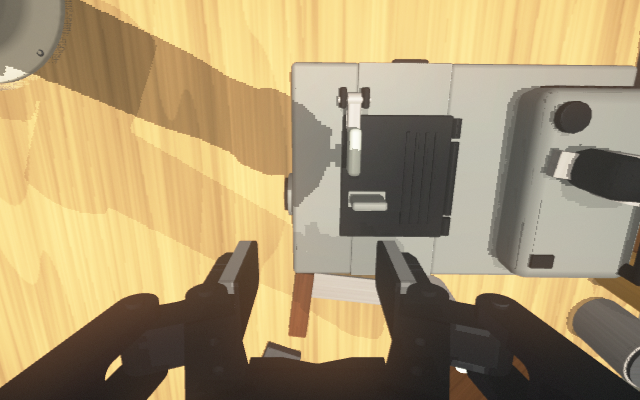

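The wrist view shows the lever paddle at (355,155), its lugs at (353,98), the flap fin at (368,200), and the black flap spanning (341–460, 115–237).

```bash
python3 - <<'E'
from h import *
c=dict(np.load("w1.npz"));P=cloud(c)
def rect(n,m,k=100):
    nn,l,s,_=cv2.connectedComponentsWithStats(m.astype(np.uint8))
    for i in range(1,nn):
        if s[i,4]<k: continue
        q=P[l==i]; r=cv2.minAreaRect((q[:,:2]*1000).astype(np.float32)); print(n,s[i],np.round(r[0],1),np.round(r[1],1),round(r[2],2),"z",np.round(np.percentile(q[:,2],[5,50,95]),4))
X,Y,Z=P[...,0],P[...,1],P[...,2]
reg=(X>.4)&(X<.62)&(Y>-.36)&(Y<-.1); reg[240:]=0
rect("fin/lever",reg&(Z>.178)&(Z<.24),40)
rect("lever hi",reg&(Z>.195)&(Z<.24),40)
reg2=(X>.38)&(Y>-.36)&(Y<-.08);reg2[300:]=0
rect("deck+",reg2&(Z>.152)&(Z<.5),500)
cg=cv2.cvtColor(c["color"],cv2.COLOR_BGR2GRAY)
rect("flap",reg&(Z>.15)&(Z<.175)&(cg<70),500)
for u,v in[(355,135),(355,155),(355,172),(353,98),(365,193),(368,205),(320,90),(420,90),(400,170)]:print(u,v,np.round(px(c,u,v),4))
E
```

```text
fin/lever [ 338   87   32   89 1403] [ 496.2 -166.5] [81.7 29.7] 89.87 z [0.1799 0.1848 0.2026]
fin/lever [351 197  36  14 451] [ 513.4 -240.8] [35.2  9.9] 0.83 z [0.1804 0.1935 0.1952]
lever hi [347 128  15  48 589] [ 496.5 -185. ] [44.7 12.1] 89.3 z [0.1981 0.2013 0.2031]
deck+ [  291    62   349   238 74810] [ 608.  -220.1] [235.4 349.8] 89.42 z [0.1575 0.1644 0.2703]
deck+ [ 185  241   74   59 2790] [ 429.1 -197.5] [14.3 25.4] 0.7 z [0.4057 0.4271 0.4474]
flap [ 340  119  122  118 8376] [ 547.6 -220.8] [129.3 121.3] 89.44 z [0.1633 0.1647 0.1666]
355 135 [ 0.4965 -0.1689  0.2017]
355 155 [ 0.4969 -0.1875  0.2026]
355 172 [ 0.4974 -0.2039  0.2027]
353 98 [ 0.4957 -0.1358  0.1817]
365 193 [ 0.5125 -0.2346  0.1681]
368 205 [ 0.5123 -0.2395  0.1948]
320 90 [ 0.4641 -0.1283  0.1586]
420 90 [ 0.5658 -0.1284  0.1587]
400 170 [ 0.5494 -0.2102  0.1643]
```

```bash
cat > m2.py <<'E'
from h import *
c=camera("wrist");P=cloud(c);X,Y,Z=P[...,0],P[...,1],P[...,2]
def rect(n,m,k=40):
    nn,l,s,_=cv2.connectedComponentsWithStats(m.astype(np.uint8))
    for i in range(1,nn):
        if s[i,4]<k: continue
        q=P[l==i]; r=cv2.minAreaRect((q[:,:2]*1000).astype(np.float32)); print(n,s[i],np.round(r[0],1),np.round(r[1],1),round(r[2],2),"z",np.round(np.percentile(q[:,2],[5,50,95]),4))
if __name__=="__main__":
    reg=(X>.4)&(X<.62)&(Y>-.36)&(Y<-.1); reg[240:]=0
    rect("fin/lever",reg&(Z>.19)&(Z<.24))
    reg2=(X>.38)&(Y>-.36)&(Y<-.08);reg2[240:]=0
    rect("deck",reg2&(Z>.152)&(Z<.3),500)
    plan([[.496,-.190,.215],[.496,-.190,.174]],-.6)
E
python3 m2.py
```

```text
fin/lever [344 133  15  48 609] [ 496.5 -185. ] [44.8 12. ] 89.28 z [0.1963 0.2012 0.203 ]
fin/lever [348 206  36  10 342] [ 513.7 -240.7] [35.5 10. ] 1.21 z [0.191  0.1939 0.1953]
deck [  289    67   351   173 59051] [ 608.2 -196.6] [188.6 349.3] 89.49 z [0.1575 0.1643 0.2382]
pos [ 0.4627 -0.1982  0.3978] jaw 0.19 F [-0.6  0.1 -0.3] open 0.0502 t 1.2 total turn 0.8
[-0.0079, 0.1828, 0.0335]
[-0.0078, 0.2238, 0.0335]
```

Request:
{"op": "move_arm", "data": {
  "deltas": [
    [[-0.008,0.03,0.034,0.7],[-0.008,0.08,0.034,0.7],[-0.008,0.13,0.034,0.7],[-0.008,0.165,0.034,0.7],[-0.008,0.165,0.034,0.7]]
  ]
}}

```text
time: 1.7
ee_pos: [0.492, -0.1935, 0.2282]
tcp_rot: [-90.5, 0.2, -91.1]
wrist_force: [0.5, 0.2, 1.0]
opening: 0.05
```

```bash
python3 - <<'E'
from h import *
plan([[.496,-.189,.175]],-.6)
E
```

```text
pos [ 0.492  -0.1935  0.2282] jaw -1.06 F [0.5 0.2 1. ] open 0.05 t 1.7 total turn -0.5
[-0.0045, 0.0532, 0.0044]
```

Request:
{"op": "move_arm", "data": {
  "deltas": [
    [[-0.003,0.02,0.003,0],[-0.004,0.035,0.004,0],[-0.004,0.035,0.004,0],[-0.004,0.035,0.004,0]]
  ]
}}

```text
time: 2.1
ee_pos: [0.4988, -0.1906, 0.2007]
tcp_rot: [-89.9, -0.0, -91.0]
wrist_force: [0.7, 0.4, 0.1]
opening: 0.0502
```

```bash
python3 - <<'E'
from h import *
plan([[.496,-.189,.175]],-.6)
E
```

```text
pos [ 0.4988 -0.1906  0.2007] jaw -1.04 F [0.7 0.4 0.1] open 0.0502 t 2.1 total turn -0.4
[-0.0015, 0.0257, -0.0029]
```

Request:
{"op": "move_arm", "data": {
  "deltas": [
    [[-0.0015,0.015,-0.002,0],[-0.0015,0.025,-0.002,0],[-0.0015,0.025,-0.002,0]]
  ]
}}

```text
time: 2.4
ee_pos: [0.4963, -0.1887, 0.1735]
tcp_rot: [-90.0, 0.0, -91.0]
wrist_force: [0.2, 0.3, 0.4]
opening: 0.0502
```

```bash
python3 - <<'E'
from h import *
from m2 import P,X,Y,Z,rect,c
cv2.imwrite("pics/w2.png",c["color"])
for i in range(3): plan([[.496,-.189,.175]],-.6); camera("wrist")
E
```

```text
pos [ 0.4964 -0.1887  0.1741] jaw -1.02 F [ 0.4 -0.2  1. ] open 0.0498 t 2.45 total turn -0.4
[0.0003, -0.0009, -0.0004]
pos [ 0.4966 -0.1887  0.1744] jaw -1.01 F [ 0.  -0.8  0.5] open 0.0501 t 2.5 total turn -0.4
[0.0003, -0.0006, -0.0006]
pos [ 0.4967 -0.1887  0.1746] jaw -1.01 F [ 0.9 -1.   0.1] open 0.0501 t 2.55 total turn -0.4
[0.0003, -0.0004, -0.0007]
```

View pics/w2.png

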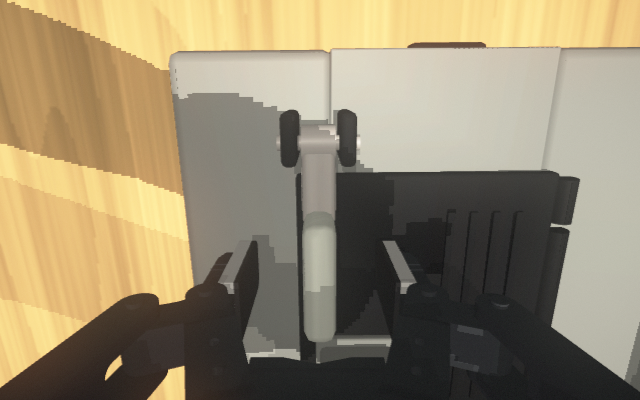

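The paddle (320,280) sits centred between the open pads (240 and 400), so I'm closing on it.

Request:
{"op": "move_arm", "data": {
  "deltas": [
    [[0,0,0,0],[0,0,0,0],[0,0,0,0],[0,0,0,0],[0,0,0,0]]
  ],
  "claw": 0.0,
  "newtons": 40
}}

```text
time: 3.1
ee_pos: [0.4969, -0.1886, 0.1739]
tcp_rot: [-89.9, -0.0, -91.0]
wrist_force: [3.7, -0.8, 1.3]
opening: 0.0111
```

```bash
python3 - <<'E'
from h import *
p0=get_obs()["ee_pos"]
# lever arc: pivot at local (82,176); grip at radius
a0=np.arctan2(.016,.052);r=np.hypot(.016,.052)
for th in np.arange(.1,2.01,.1):
    a=a0+th; dy=.052-r*np.cos(a); dz=r*np.sin(a)-.016
    print(round(th,2),"tool x",round(-dy,4),"tool y",round(-dz,4))
plan([])
E
```

```text
0.1 tool x -0.0019 tool y -0.0051
0.2 tool x -0.0042 tool y -0.01
0.3 tool x -0.0071 tool y -0.0147
0.4 tool x -0.0103 tool y -0.019
0.5 tool x -0.014 tool y -0.023
0.6 tool x -0.0181 tool y -0.0266
0.7 tool x -0.0225 tool y -0.0297
0.8 tool x -0.0272 tool y -0.0324
0.9 tool x -0.0322 tool y -0.0347
1.0 tool x -0.0374 tool y -0.0364
1.1 tool x -0.0427 tool y -0.0376
1.2 tool x -0.0481 tool y -0.0383
1.3 tool x -0.0535 tool y -0.0384
1.4 tool x -0.0589 tool y -0.038
1.5 tool x -0.0643 tool y -0.037
1.6 tool x -0.0695 tool y -0.0355
1.7 tool x -0.0746 tool y -0.0335
1.8 tool x -0.0794 tool y -0.031
1.9 tool x -0.084 tool y -0.028
2.0 tool x -0.0882 tool y -0.0246
pos [ 0.4969 -0.1886  0.1739] jaw -1.0 F [ 3.7 -0.8  1.3] open 0.0111 t 3.1 total turn 0
```

Request:
{"op": "move_arm", "data": {
  "deltas": [
    [[-0.002,-0.005,0,0],[-0.0042,-0.01,0,0],[-0.0071,-0.0147,0,0],[-0.0103,-0.019,0,0],[-0.014,-0.023,0,0]]
  ]
}}

```text
time: 3.6
ee_pos: [0.497, -0.175, 0.1953]
tcp_rot: [-90.1, -0.0, -91.0]
wrist_force: [7.8, -5.4, -11.0]
opening: 0.0115
```

Request:
{"op": "move_arm", "data": {
  "deltas": [
    [[-0.004,-0.0036,0,0],[-0.0085,-0.0067,0,0],[-0.0132,-0.0094,0,0],[-0.0182,-0.0117,0,0],[-0.0234,-0.0134,0,0]]
  ]
}}

```text
time: 4.1
ee_pos: [0.4973, -0.1524, 0.2091]
tcp_rot: [-90.1, -0.2, -91.1]
wrist_force: [4.5, -9.5, -6.7]
opening: 0.0114
```

Request:
{"op": "move_arm", "data": {
  "deltas": [
    [[-0.0053,-0.0012,0,0],[-0.0107,-0.0019,0,0],[-0.0161,-0.002,0,0],[-0.0215,-0.0016,0,0],[-0.0269,-0.0006,0,0]]
  ]
}}

```text
time: 4.6
ee_pos: [0.4978, -0.126, 0.2109]
tcp_rot: [-90.0, -0.3, -91.1]
wrist_force: [2.5, -11.3, 0.6]
opening: 0.011
```

Request:
{"op": "move_arm", "data": {
  "deltas": [
    [[-0.0052,0.0015,0,0],[-0.0103,0.0035,0,0],[-0.0151,0.006,0,0],[-0.0197,0.009,0,0],[-0.0197,0.009,0,0]]
  ]
}}

```text
time: 5.1
ee_pos: [0.4981, -0.1053, 0.2026]
tcp_rot: [-89.9, -0.1, -91.0]
wrist_force: [0.7, -4.5, 6.0]
opening: 0.011
```

```bash
python3 - <<'E'
from h import *
plan([[.497,-.1046,.202]])
c=camera("wrist");cv2.imwrite("pics/w3.png",c["color"])
E
```

```text
pos [ 0.4981 -0.1053  0.2026] jaw -1.04 F [ 0.7 -4.5  6. ] open 0.011 t 5.1 total turn 0
[-0.0006, 0.0006, -0.0011]
```

View pics/w3.png

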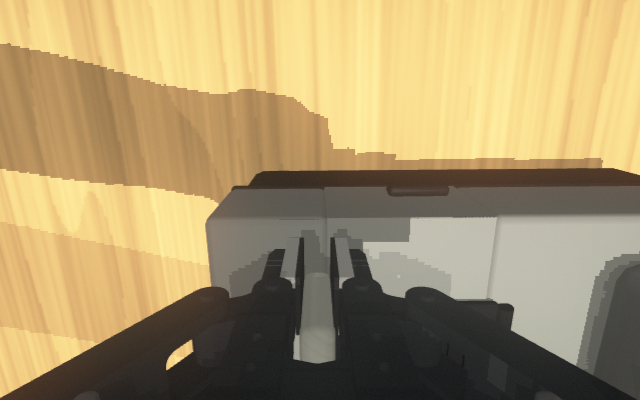

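The lever is held upright and leaning left at (318,315), at about 1.9 rad. I'm releasing it and backing up.

Request:
{"op": "move_arm", "data": {
  "deltas": [
    [[0,0,0,0],[0,0,0,0],[0,-0.01,0,0],[0,-0.04,0,0],[0,-0.08,0,0]]
  ],
  "claw": 0.045
}}

```text
time: 5.65
ee_pos: [0.4971, -0.1043, 0.2816]
tcp_rot: [-90.2, 0.0, -91.0]
wrist_force: [0.3, -0.4, -0.3]
opening: 0.0449
```

```bash
python3 - <<'E'
from h import *
print(get_obs()["q"])
plan([[.5137,-.241,.28]],-90.6)
E
```

```text
[-1.18558990e+01  8.22104086e-01  1.14139013e+01  1.00778770e+02
  9.48852118e-03  7.91498996e+01]
pos [ 0.4971 -0.1043  0.2816] jaw -1.01 F [ 0.3 -0.4 -0.3] open 0.0449 t 5.65 total turn 89.6
[0.1364, 0.0014, 0.019]
```

Request:
{"op": "move_arm", "data": {
  "deltas": [
    [[0.03,-0.01,0.004,-8],[0.06,-0.02,0.008,-16],[0.09,-0.02,0.012,-24],[0.12,-0.02,0.016,-32],[0.1364,-0.02,0.019,-40]]
  ]
}}

```text
time: 6.15
ee_pos: [0.5145, -0.2432, 0.3018]
tcp_rot: [-90.0, 0.0, -50.7]
wrist_force: [-0.1, 0.7, -0.3]
opening: 0.0451
```

Request:
{"op": "move_arm", "data": {
  "deltas": [
    [[0,0,0,-8.5],[0,0,0,-17],[0,0,0,-25.5],[0,0,0,-34],[0,0,0,-42]]
  ]
}}

```text
time: 6.65
ee_pos: [0.5145, -0.2412, 0.3021]
tcp_rot: [-90.0, 0.0, -8.7]
wrist_force: [0.7, 0.4, 0.2]
opening: 0.045
```

Request:
{"op": "move_arm", "data": {
  "deltas": [
    [[0,0,0,-8.4],[0,0,0,-8.4],[0,0,0,-8.4]]
  ]
}}

```text
time: 6.95
ee_pos: [0.5146, -0.2412, 0.3019]
tcp_rot: [-90.0, -0.0, -0.9]
wrist_force: [-0.1, 0.5, -0.7]
opening: 0.0451
```

```bash
python3 - <<'E'
from h import *
from m2 import P,X,Y,Z,rect,c
np.savez("w4.npz",**c);cv2.imwrite("pics/w4.png",c["color"])
reg=(X>.47)&(X<.62)&(Y>-.36)&(Y<-.1)
rect("fin",reg&(Z>.185)&(Z<.215))
plan([[.5137,-.241,.22],[.5137,-.241,.171]],89.4)
E
```

```text
fin [446 155  65  27 797] [ 500.4 -130.5] [31.6 19.6] 87.1 z [0.1875 0.2029 0.213 ]
fin [308 165  14  50 673] [ 514.1 -241.7] [ 9.6 36. ] 89.17 z [0.1914 0.1941 0.1954]
pos [ 0.5145 -0.2412  0.3018] jaw 89.16 F [ 0.3 -0.3 -0.1] open 0.0451 t 7.0 total turn -0.2
[-0.0008, 0.0818, 0.0002]
[-0.0008, 0.1308, 0.0002]
```

View pics/w4.png

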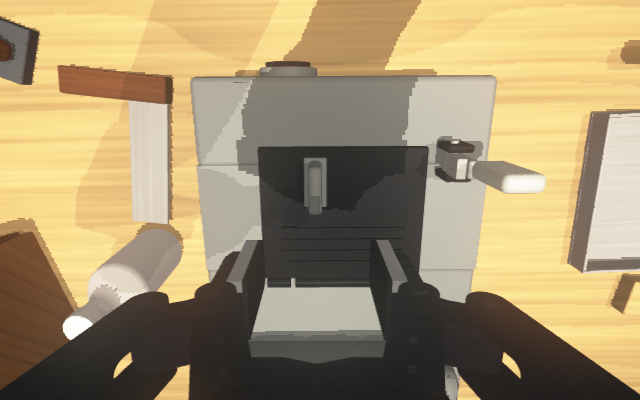

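The lever (510,175) leans well clear to the left. The fin (315,185) lies straight ahead of the pads, at (514,-241.5) mm. Going down onto the fin.

Request:
{"op": "move_arm", "data": {
  "deltas": [
    [[-0.0005,0.045,0,0],[-0.0005,0.085,0,0],[-0.0005,0.11,0,0],[-0.0005,0.12,0,0],[-0.0005,0.13,0,0]]
  ]
}}

```text
time: 7.5
ee_pos: [0.5141, -0.2413, 0.1718]
tcp_rot: [-90.0, -0.0, -0.7]
wrist_force: [0.4, -0.2, 0.8]
opening: 0.0452
```

Request:
{"op": "move_arm", "data": {
  "deltas": [
    [[0,0,0,0],[0,0,0,0],[0,0,0,0],[0,0,0,0],[0,0,0,0]]
  ],
  "claw": 0.0
}}

```text
time: 8.0
ee_pos: [0.5146, -0.2425, 0.1733]
tcp_rot: [-90.2, -0.1, -0.7]
wrist_force: [-1.3, -5.2, 1.6]
opening: 0.009
```

```bash
python3 - <<'E'
from h import *
plan([])
h=np.array([.604,.163]); g=get_obs()["ee_pos"][[0,2]]+[0,.0187]
d=g-h; r=np.hypot(*d); a0=np.arctan2(d[1],-d[0]); print(d,r,a0)
for th in np.arange(.15,1.7,.15).tolist()+[1.7]:
    a=a0+th; print(round(th,2),"tool x",round(-r*np.cos(a)-d[0],4),"y",round(-(r*np.sin(a)-d[1]),4))
E
```

```text
pos [ 0.5146 -0.2425  0.1733] jaw 89.34 F [-1.3 -5.2  1.6] open 0.009 t 8.0 total turn 0
[-0.08942889  0.02895493] 0.0939995451219755 0.3131244988021228
0.15 tool x 0.0053 y -0.013
0.3 tool x 0.0126 y -0.0251
0.45 tool x 0.0215 y -0.036
0.6 tool x 0.032 y -0.0454
0.75 tool x 0.0437 y -0.0532
0.9 tool x 0.0565 y -0.0591
1.05 tool x 0.07 y -0.063
1.2 tool x 0.084 y -0.0649
1.35 tool x 0.0981 y -0.0646
1.5 tool x 0.112 y -0.0623
1.65 tool x 0.1254 y -0.0579
1.7 tool x 0.1297 y -0.056
```

Request:
{"op": "move_arm", "data": {
  "deltas": [
    [[0.0025,-0.0065,0,0],[0.0053,-0.013,0,0],[0.009,-0.019,0,0],[0.0126,-0.0251,0,0],[0.0215,-0.036,0,0]]
  ]
}}

```text
time: 8.5
ee_pos: [0.5344, -0.2427, 0.2074]
tcp_rot: [-90.1, 0.2, -0.7]
wrist_force: [-2.0, -7.1, -8.0]
opening: 0.0088
```

Request:
{"op": "move_arm", "data": {
  "deltas": [
    [[0.0105,-0.0094,0,0],[0.0222,-0.0172,0,0],[0.035,-0.0231,0,0],[0.0485,-0.027,0,0],[0.0625,-0.0289,0,0]]
  ]
}}

```text
time: 9.0
ee_pos: [0.5973, -0.2434, 0.2379]
tcp_rot: [-90.1, 0.1, -0.7]
wrist_force: [-7.5, -5.7, -0.6]
opening: 0.0093
```

Request:
{"op": "move_arm", "data": {
  "deltas": [
    [[0.0141,0.0003,0,0],[0.028,0.0026,0,0],[0.0414,0.007,0,0],[0.044,0.008,0,0],[0.044,0.008,0,0]]
  ]
}}

```text
time: 9.5
ee_pos: [0.6424, -0.2439, 0.2303]
tcp_rot: [-90.2, -0.1, -0.7]
wrist_force: [-1.2, -5.5, 4.9]
opening: 0.0093
```

```bash
python3 - <<'E'
from h import *
plan([])
c=camera("scene");cv2.imwrite("pics/s5.png",cv2.resize(c["color"][100:280,150:400],None,fx=3,fy=3))
E
```

```text
pos [ 0.6424 -0.2439  0.2303] jaw 89.34 F [-1.2 -5.5  4.9] open 0.0093 t 9.5 total turn 0
```

View pics/s5.png

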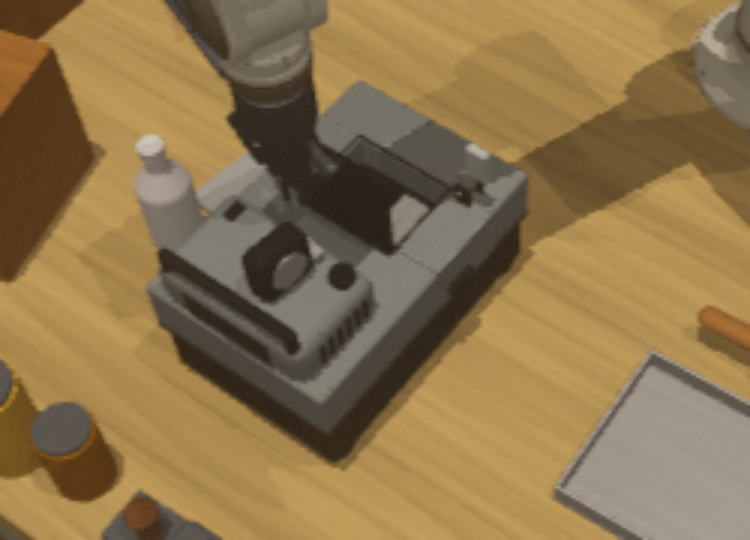

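The flap stands up with the fingers on its fin, and the well is open. The lever is clear at (475,155). Releasing and rising.

Request:
{"op": "move_arm", "data": {
  "deltas": [
    [[0,0,0,0],[0,0,0,0],[0,-0.02,0,0],[0,-0.06,0,0],[0,-0.1,0,0]]
  ],
  "claw": 0.03
}}

```text
time: 10.05
ee_pos: [0.6416, -0.2422, 0.3285]
tcp_rot: [-90.0, 0.0, -0.6]
wrist_force: [1.2, -0.6, 1.4]
opening: 0.03
```

Request:
{"op": "move_arm", "data": {
  "deltas": [
    [[-0.02,-0.03,0.002,0],[-0.06,-0.04,0.01,0],[-0.1,-0.04,0.02,0],[-0.14,-0.04,0.024,0],[-0.14,-0.04,0.024,0]]
  ],
  "claw": 0.045
}}

```text
time: 10.55
ee_pos: [0.498, -0.216, 0.3689]
tcp_rot: [-90.0, -0.0, -0.6]
wrist_force: [0.5, -0.3, 0.3]
opening: 0.0452
```

```bash
python3 - <<'E'
from h import *
from m2 import P,X,Y,Z,rect,c
np.savez("w6.npz",**c);cv2.imwrite("pics/w6.png",c["color"])
reg=(X>.49)&(X<.6)&(Y>-.3)&(Y<-.14)
rect("fin",reg&(Z>.14)&(Z<.157))
rect("top",reg&(Z>.115)&(Z<.135),200)
rect("flap",(X>.58)&(X<.66)&(Y>-.3)&(Y<-.14)&(Z>.26)&(Z<.3),30)
rect("lever",(X>.46)&(X<.53)&(Y>-.14)&(Y<.0)&(Z>.19)&(Z<.3),30)
plan([[.548,-.2194,.30],[.548,-.2194,.128]],89.4)
E
```

```text
fin [253 169   7  71 205] [ 544.  -279.2] [ 1.2 79.9] 89.46 z [0.1409 0.149  0.1567]
fin [264 169 108  85 994] [ 576.7 -195.5] [ 71.4 144.6] 37.98 z [0.1413 0.15   0.1564]
fin [307 187  10  43 405] [ 547.7 -220.9] [ 9.6 43.5] 89.32 z [0.149  0.1529 0.1544]
top [ 257  169  111   76 7413] [ 551.5 -220.1] [119.1  86.2] 88.98 z [0.1185 0.1226 0.1287]
flap [ 251  314  132   44 2950] [ 616.  -216.4] [98.3 35.5] 89.68 z [0.2616 0.2729 0.2799]
lever [ 401  162   54   29 1036] [ 496.9 -124.9] [30.1 13.4] 89.85 z [0.2033 0.2391 0.2465]
pos [ 0.5003 -0.2165  0.3688] jaw 89.36 F [0.2 0.3 0.8] open 0.0447 t 10.6 total turn -0.0
[0.0476, 0.0689, -0.0023]
[0.0472, 0.2409, -0.0022]
```

View pics/w6.png

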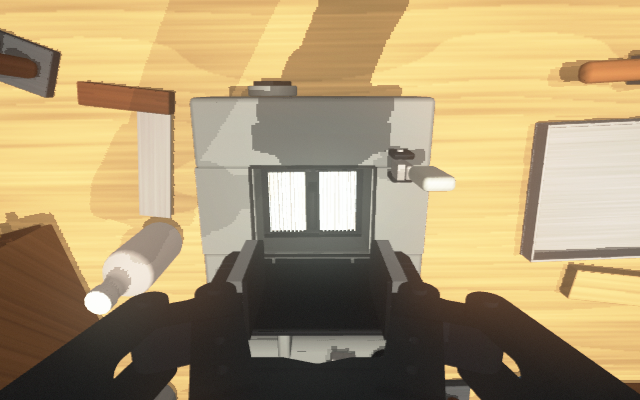

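The well shows the cassette's fin at (312,208) with paper either side, the flap standing open below it at (315,290), and the lever leaning left at (430,180). The fin centre is at (547.7,-220.9) mm, and I'll grasp 2 mm nearer the robot than that to clear the flap.

Request:
{"op": "move_arm", "data": {
  "deltas": [
    [[0.03,0.02,-0.003,0],[0.0455,0.06,-0.004,0],[0.0455,0.105,-0.004,0],[0.0455,0.14,-0.004,0],[0.0455,0.14,-0.004,0]]
  ]
}}

```text
time: 11.1
ee_pos: [0.5471, -0.2209, 0.2213]
tcp_rot: [-89.8, 0.5, -0.6]
wrist_force: [0.6, -0.2, -0.3]
opening: 0.0452
```

```bash
python3 - <<'E'
from h import *
plan([[.546,-.2207,.16],[.546,-.2207,.131]],89.4)
E
```

```text
pos [ 0.5471 -0.2209  0.2213] jaw 89.41 F [ 0.6 -0.2 -0.3] open 0.0452 t 11.1 total turn 0.0
[-0.0006, 0.0613, -0.0001]
[-0.0003, 0.0903, -0.0002]
```

Request:
{"op": "move_arm", "data": {
  "deltas": [
    [[-0.0005,0.03,0,0],[-0.0005,0.06,0,0],[-0.0005,0.07,0,0],[-0.0005,0.07,0,0],[-0.0005,0.07,0,0]]
  ]
}}

```text
time: 11.6
ee_pos: [0.5484, -0.222, 0.1595]
tcp_rot: [-90.1, -0.1, -0.6]
wrist_force: [0.2, -0.2, 0.8]
opening: 0.045
```

```bash
python3 - <<'E'
from h import *
plan([[.546,-.2207,.131]],89.4)
E
```

```text
pos [ 0.5484 -0.222   0.1595] jaw 89.4 F [ 0.2 -0.2  0.8] open 0.045 t 11.6 total turn -0.0
[-0.0025, 0.0284, 0.0013]
```

Request:
{"op": "move_arm", "data": {
  "deltas": [
    [[-0.002,0.014,0.001,0],[-0.002,0.0285,0.001,0],[-0.002,0.0285,0.001,0],[-0.002,0.0285,0.001,0],[-0.002,0.0285,0.001,0]]
  ]
}}

```text
time: 12.1
ee_pos: [0.5457, -0.2208, 0.1295]
tcp_rot: [-90.0, -0.1, -0.6]
wrist_force: [-0.3, 0.5, -0.1]
opening: 0.045
```

Request:
{"op": "move_arm", "data": {
  "deltas": [
    [[0,0,0,0],[0,0,0,0],[0,0,0,0],[0,0,0,0],[0,0,0,0]]
  ],
  "claw": 0.0,
  "newtons": 60
}}

```text
time: 12.6
ee_pos: [0.5456, -0.2207, 0.1292]
tcp_rot: [-90.0, -0.0, -0.6]
wrist_force: [-0.4, 1.2, 5.3]
opening: 0.0092
```

Request:
{"op": "move_arm", "data": {
  "deltas": [
    [[0,-0.008,0,0],[0,-0.02,0,0],[0,-0.035,0,0],[0,-0.05,0,0],[0,-0.065,0,0]]
  ]
}}

```text
time: 13.1
ee_pos: [0.5455, -0.2207, 0.1954]
tcp_rot: [-90.0, -0.0, -0.6]
wrist_force: [0.2, 0.2, -3.1]
opening: 0.009
```

Request:
{"op": "move_arm", "data": {
  "deltas": [
    [[0,-0.02,0,0],[0,-0.05,0,0],[0,-0.085,0,0],[0,-0.12,0,0],[0,-0.14,0,0]]
  ]
}}

```text
time: 13.6
ee_pos: [0.5453, -0.2206, 0.3378]
tcp_rot: [-90.1, -0.2, -0.6]
wrist_force: [1.0, 0.2, -2.9]
opening: 0.0089
```

```bash
python3 - <<'E'
from h import *
plan([[.568,.222,.33],[.568,.222,.16]],88.1+1.3)
c=camera("wrist");cv2.imwrite("pics/w7.png",c["color"])
T=dict(np.load("w6.npz"));P=cloud(T)
m=(P[...,2]>.02)&(P[...,2]<.04)&(P[...,1]>0.03)
q=P[m];print(q.min(0),q.max(0))
E
```

```text
pos [ 0.5453 -0.2206  0.3378] jaw 89.39 F [ 1.   0.2 -2.9] open 0.0089 t 13.6 total turn -0.0
[0.018, 0.0072, 0.4428]
[0.0174, 0.1772, 0.4431]
[0.39658668 0.08930956 0.02000112] [0.92026836 0.32135861 0.03997713]
```

View pics/w7.png

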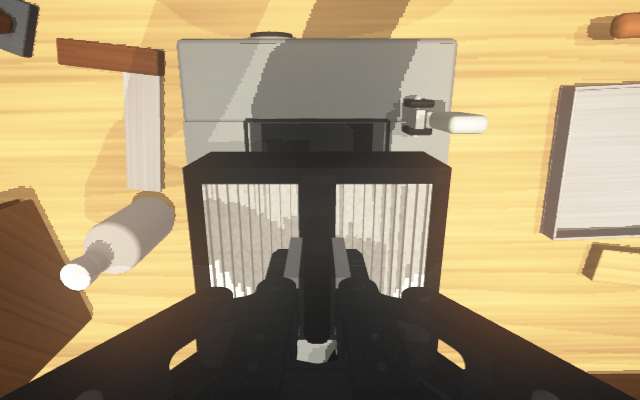

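The cassette hangs level in the fingers, clear of the well. The lever (465,120) is to the left, and the tray starts at (560,160). Carrying it over.

Request:
{"op": "move_arm", "data": {
  "deltas": [
    [[0,0,0.015,0],[0,0,0.04,0],[0.002,0,0.075,0],[0.004,0,0.11,0],[0.006,0,0.145,0]]
  ]
}}

```text
time: 14.15
ee_pos: [0.5524, -0.0738, 0.3325]
tcp_rot: [-90.0, 0.1, -0.6]
wrist_force: [1.2, -0.3, -2.2]
opening: 0.0086
```

Request:
{"op": "move_arm", "data": {
  "deltas": [
    [[0.002,0,0.035,0],[0.004,0,0.07,0],[0.006,0,0.105,0],[0.008,0,0.14,0],[0.01,0,0.175,0]]
  ]
}}

```text
time: 14.65
ee_pos: [0.564, 0.1012, 0.3326]
tcp_rot: [-90.0, 0.1, -0.6]
wrist_force: [0.8, 0.1, -2.9]
opening: 0.0094
```

Request:
{"op": "move_arm", "data": {
  "deltas": [
    [[0.002,0,0.035,0],[0.004,0,0.07,0],[0.004,0,0.1,0],[0.004,0,0.118,0],[0.004,0,0.123,0]]
  ]
}}

```text
time: 15.15
ee_pos: [0.5695, 0.224, 0.3325]
tcp_rot: [-90.0, 0.1, -0.5]
wrist_force: [-0.1, -1.0, -3.3]
opening: 0.0085
```

```bash
python3 - <<'E'
from h import *
plan([[.566,.222,.146]])
E
```

```text
pos [0.5695 0.224  0.3325] jaw 89.52 F [-0.1 -1.  -3.3] open 0.0085 t 15.15 total turn 0
[-0.0032, 0.1865, -0.002]
```

Request:
{"op": "move_arm", "data": {
  "deltas": [
    [[-0.002,0.02,-0.002,0],[-0.003,0.055,-0.002,0],[-0.003,0.095,-0.002,0],[-0.003,0.13,-0.002,0],[-0.003,0.155,-0.002,0]]
  ]
}}

```text
time: 15.65
ee_pos: [0.566, 0.2187, 0.1757]
tcp_rot: [-90.1, 0.1, -0.7]
wrist_force: [-0.5, -0.6, -3.0]
opening: 0.0089
```

Request:
{"op": "move_arm", "data": {
  "deltas": [
    [[0,0.015,0,0],[0,0.028,0,0],[0,0.03,0,0],[0,0.03,0,0],[0,0.03,0,0]]
  ]
}}

```text
time: 16.15
ee_pos: [0.5675, 0.2201, 0.1498]
tcp_rot: [-90.0, -0.1, -0.6]
wrist_force: [-0.5, 0.5, -1.8]
opening: 0.0087
```

Request:
{"op": "move_arm", "data": {
  "deltas": [
    [[0,0,0,0],[0,0,0,0],[0,0,0,0],[0,0,0,0],[0,0,0,0]]
  ]
}}

```text
time: 16.65
ee_pos: [0.5671, 0.2202, 0.1486]
tcp_rot: [-90.0, 0.0, -0.6]
wrist_force: [0.2, 0.2, -3.0]
opening: 0.0088
```

```bash
python3 - <<'E'
from h import *
c=camera("scene");P=cloud(c);cv2.imwrite("pics/s8.png",c["color"])
plan([])
m=lambda x0,x1,y0,y1,z0,z1:P[(P[...,0]>x0)&(P[...,0]<x1)&(P[...,1]>y0)&(P[...,1]<y1)&(P[...,2]>z0)&(P[...,2]<z1)]
q=m(.5,.63,.14,.31,.06,.145);print("cassette",np.percentile(q,[1,99],axis=0).round(3))
q=m(.58,.65,-.3,-.15,.17,.3);print("flap z",np.percentile(q,[1,99],axis=0).round(3))
q=m(.47,.52,-.15,-.05,.17,.3);print("lever",np.percentile(q,[1,99],axis=0).round(3))
E
```

```text
pos [0.5671 0.2201 0.1486] jaw 89.39 F [-0.   0.3 -2.2] open 0.0089 t 16.7 total turn 0
cassette [[0.535 0.163 0.102]
 [0.616 0.275 0.145]]
flap z [[ 0.602 -0.287  0.172]
 [ 0.637 -0.155  0.283]]
lever [[ 0.491 -0.147  0.17 ]
 [ 0.517 -0.111  0.249]]
```

View pics/s8.png

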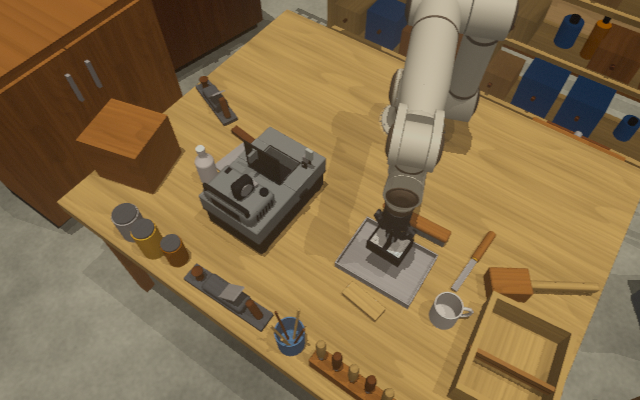

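The scene view shows the cassette held over the middle of the tray (390,250), underside at about 102 mm. The flap (255,140) is open, the lever (307,155) is up, and the bystanders haven't visibly moved. Handing in.

```bash
python3 -c "
from h import *
print(job_done());plan([])"
```

```text
the job is handed in; nothing more can be done
None
the job is handed in; nothing more can be done
```

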